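# Carry the oiled rolling pin to the drying rack on its carrying board

## Robot

A 6-joint arm with a two-finger parallel gripper is mounted at the origin on the work surface. World frame = base frame: x ahead of the robot, y to its left, z up, the work surface at z = 0. Lengths are in mm, angles in rad, forces in N, time in s.
With the tool pointing down it reaches from about 300 to 775 mm from the base axis. Payload 14.6 kg.
Tool frame: the origin (TCP) lies between the finger pads; the fingertips stand 8 mm ahead of it and the grasp point (between the pads) lies 11 mm behind it; z points along the fingers, y is the direction in which the jaws open and shut (so a half turn about z gives the same grasp; the last joint's range is limited). The gripper opens to 94 mm and grips with 3 to 60 N. Pads are 16 mm wide; open, the fingers measure 119 mm over their backs; the gripper's body (75 mm by 177 mm) begins 78 mm behind the grasp point.
Start: joints at [-1.322, 0.3, 1.521, -0, 1.321, -0.067], TCP at [170.81, -522.794, 213.446] pointing down, gripper open.
Joint ranges: [-3.03, 3.03], [-0.79, 2.21], [0.23, 2.52], [-1.04, 4.18], [0, 3.07], [-2.55, 2.55]. Speed limits (rad/s): [2.22, 2.22, 2.57, 3.14, 3.14, 3.14].

## Interface

Orientations are given as [roll, pitch, yaw] about the fixed x, y, z axes, in that order (R = Rz(yaw) Ry(pitch) Rx(roll)).
In Python, from cell import manip gives the robot as it stands. The module is installed in compiled form; this text tells all that it offers.
- The arm moves only by the tool send_rows, never from a script. Its argument "series" is a list that holds one entry, the list of rows, each a list of 5 numbers: the opening, from 0 (shut) to 1 (fully open), then the shift along the tool's x, y, z in mm, then the turn about the tool's z in degrees. In form: [[[gripper, dx, dy, dz, roll], ...]]. A call has 1 to 10 rows; each row is the pose to reach, as a shift and turn from the pose commanded when the call began, along the tool's axes at that moment; what a row does not reach only later rows make up. A row lasts 1/10 s, in which the tool goes at most 50 mm and 8.59 degrees, less where a joint would pass 70% of its speed; a pose out of reach is approached as far as the arm can. A call with a gripper value outside its range is refused whole. The fingers move at their own pace and stop on an object; "newtons" is the grip in N (left out, the last holds). Time passes only in rows, so rows that repeat a pose let the fingers close. It gives the time, the measured TCP pose, the force and the opening at its end, in the units of the state.
- manip.read_state(): the state, without advancing time (a new reading comes with each control period).
- manip.camera(name): name is "scene" or "top" or "wrist"; returns a dict with "img" (384x512x3 uint8, red, green, blue), "vfov" (degrees; the focal length in pixels is half the picture's height over the tangent of half this angle, whatever the lens; pixels are square), "cx", "cy" (the principal point, pixels), "pose" (4x4, takes a point from camera to world coordinates); the wrist camera has in their place "T_tool_cam" (4x4, takes a point from camera to tool coordinates, whose origin is the TCP and whose axes are the flange's). Camera axes: x right, y down, z forward; pixel columns grow to the right and rows downward; lengths in mm; the calibration is good to about 2 mm. A picture is of the moment at which its call begins: read the wrist's pose just before it. There is no depth.
- manip.sign_off(): hands the job in, once; it reports no verdict.
Trained networks look in a picture, given as the dict that the camera call returned (one of the last four; its "shot" number tells which), for a name from the list of things; names that differ only in an ending like _2 or _b are one class to them, and where a whole thing is asked for, a point or a joint stands for the part that bears it (a point fixed in the world has none). Each returns a list of dicts, best first, with "conf" (0 to 1); they miss things now and then, are a little off and sometimes report something else, mostly with a low value. They report only what shows in the picture. A call takes as long as a camera call. They do not tell look-alikes from the thing itself.
- manip.find_in(target, picture): "rect" ([left, top, width, height] in pixels, round what is visible of it).
- manip.silhouettes(target, picture): "pixels" (384x512 bool, what is visible of it) and "rect" ([left, top, width, height] in pixels, round what is visible of it).
The state is a dict: "clock": time; "joints": joint angles; "qd": joint speeds; "effort": joint torques, N m; "eef_pos": TCP position; "eef_rot": TCP orientation; "wrist_force": force on the tool from outside, world axes, zero at the start; "moment": the same for the moment, N m; "finger_gap": finger opening in mm.
Only numpy, scipy, OpenCV 4.12 (cv2) and the standard library are available. Lean on these libraries where they do the work, as an engineer would, in place of code of your own. Each camera call takes 0.05 s, during which the arm holds its last target. There are 200 camera calls.

## Task

The rolling pin has just been oiled and is still wet, so do not touch it: take the open-sided carrying board by its sprung bail handle and carry it, with the pin lying loose on it, over to the steel drying rack, without letting the pin roll off (lifted, the board tips towards it, so keep balancing it) and without disturbing the oil tin, tape dispenser or jar. Hold the board above the middle of the rack until the pin has lain still along the middle of the board (within 3 cm of its centre line) for 3 seconds, then set the board down gently in the middle of the rack, square to it, and let go with the pin still resting near the middle of the board.

Things in the scene. Friction and masses are not known exactly. Their poses are not given: they have to be found in the camera images.
- board: Plywood carrying board, 0.3 kg (plus bail 0.1 kg), 250 (x) by 260 (y) by 10 mm, flat, no rims on its long sides. Origin: middle of its underside, where it stands; z up, x away from the robot at the start. A sprung bail pivots about the board's x, 30 mm above the origin, upright at rest, stiffness 8.5 N m/rad: held by the bail, the board tips towards the pin, 0.5 rad per metre of the pin's offset.
- board_grip (a point): Middle of the bail's grip rail, 130 mm above the board's origin with the bail upright. The rail is a wooden bar along the board's x, 250 mm long, 24 mm wide (y), 20 mm thick (z), to be gripped from above across its width, on two steel straps at its ends (inner faces at x = -116 and +116 mm). The lying pin's top is 40 mm below the rail.
- pin: Dark brown baker's rolling pin, plain solid wooden cylinder without handles, diameter 70 mm, length 190 mm, 0.44 kg, lying loose on the board along its x, so it rolls along the board's y. Origin: its centre, on its axis, 45 mm above the board's origin; x: its long axis. It starts to roll at a slope of about 0.009 rad, then gains 2/3 g (slope - 0.009); left behind when the board accelerates.
- rack: Fixed steel wire drying rack, 270 mm (x) by 330 mm (y), 70 mm high, seven round bars along x. Origin: its middle, on the table; x points away from the robot. The board goes with its origin above the rack's and its x along the rack's x.
- rack_top (a point): Middle of the rack, at the height of its bars' tops (70 mm above the table), where the board's origin comes to rest.
- oil_tin: Yellow oil tin with a white cap, 45 by 75 mm, 180 mm high, standing loose near the work; leave alone. Origin: centre of its underside.
- tape: Beige tape dispenser with a blue roll, 60 by 150 mm, 114 mm high, standing loose near the work; leave alone. Origin: centre of its underside.
- jar: Amber glass jar with a brass-coloured lid, diameter 72 mm, 94 mm high, loose near the work; leave alone. Origin: centre of its underside.
There are look-alikes about, which are no part of the job. Of the things like the pin, leave any that is blue; of the rest the larger one is meant.

How it is judged (in metres and radians):
On the way, in this order (a step that is already met when the one before it is completed fails the run):
1. the board is lifted at least 40 mm with the pin on it (height (world z) of board above 0.04 m and z of pin in the frame of board above 0.038 m), for 0.3 s.
2. the board is held over the middle of the rack (within 50 mm, 15 mm or more above the bars) while the pin lies still (under 0.05 m/s) within 30 mm of the centre line for 3 s (height (world z) of board above 0.085 m and horizontal distance between board and rack below 0.05 m and linear speed of pin below 0.05 m/s and y of pin in the frame of board between -0.03 and 0.03 m), for 3 s.
At the end, for the whole second after the job is handed in: Board released on the rack bars: within 35 mm of the rack's middle, square within 0.15 rad, level within 0.05 rad, 8 mm in height, at rest (0.02 m/s); pin on it within 50 mm of the board's centre line, at rest (0.03 m/s) (horizontal distance between board and rack below 0.035 m and angle between the x axis of board and the x axis of rack, either way round below 0.15 rad and height (world z) of board between 0.062 and 0.078 m and angle between board's own z axis and vertical below 0.05 rad and y of pin in the frame of board between -0.05 and 0.05 m and z of pin in the frame of board above 0.038 m and linear speed of pin below 0.03 m/s and linear speed of board below 0.02 m/s); the robot touches nothing.
It fails at once if the pin rolls or slides off the board (z of pin in the frame of board below 0.034 m).
It fails at once if the robot touches the oiled pin (contact force between any of the fingers, the arm and pin above 0.5 N).
It fails at once if the board is slammed or pressed onto the rack (over 45 N) (contact force between board and rack above 45 N).
It fails at once if the tin, the tape dispenser or the jar is moved more than 30 mm (distance of any of oil_tin, tape, jar from where it was at the start of the episode above 0.03 m).
It also fails if it takes over 64 s, if anything falls off the work surface, if the arm or the gripper's body presses on something with over 40 N, if the wrist force passes 120 N, or if a joint passes its speed limit or range.

## Working session

There is one attempt and no reset: what is moved stays moved. The work goes in short steps, Python scripts to look and compute and a tool call to move; the robot and the scene stay as the last step left them, time stands still between calls to the robot, and variables do not carry over. Pictures are saved under pics/ and viewed, about 8 in all and at most 12, crops included, and the job is handed in when it is done.

Besides the shell and the picture viewer there is one more tool, called after "Request:" as a command line: name --argument value ..., lists and objects as JSON in quotes. send_rows: Moves the arm, as the interface text tells. Its arguments: {"type":"object","properties":{"series":{"type":"array"},"newtons":{"type":"number"}},"required":["series"]}

```bash
mkdir -p pics
cat > h.py <<'E'
import numpy as np, cv2
from cell import manip
from scipy.spatial.transform import Rotation as R
def K(p):
    f=p["img"].shape[0]/2/np.tan(np.radians(p["vfov"])/2); return f
def proj(p,P,T=None):
    T=p["pose"] if T is None else T
    q=np.linalg.inv(T)@np.append(P,1); f=K(p); return np.array([p["cx"]+f*q[0]/q[2],p["cy"]+f*q[1]/q[2]])
def ray(p,uv,T=None):
    T=p["pose"] if T is None else T
    f=K(p); d=T[:3,:3]@np.array([(uv[0]-p["cx"])/f,(uv[1]-p["cy"])/f,1]); return T[:3,3],d/np.linalg.norm(d)
def atz(p,uv,z,T=None):
    o,d=ray(p,uv,T); return o+d*(z-o[2])/d[2]
def tri(rs):
    A=sum(np.eye(3)-np.outer(d,d) for o,d in rs); b=sum((np.eye(3)-np.outer(d,d))@o for o,d in rs); return np.linalg.solve(A,b)
def wT(p,s):
    T=np.eye(4); T[:3,:3]=R.from_euler('xyz',s["eef_rot"]).as_matrix(); T[:3,3]=s["eef_pos"]; return T@p["T_tool_cam"]
def save(p,n): cv2.imwrite(f"pics/{n}.png",p["img"][:,:,::-1])
E
python3 - <<'E'
from h import *
s=manip.read_state(); print({k:np.round(v,3).tolist() for k,v in s.items()})
ps={}
for c in("scene","top"):
    p=manip.camera(c); ps[c]=p; save(p,c+"0"); print(c,np.round(p["pose"],2).tolist(),p["vfov"],p["cx"],p["cy"],{k for k in p})
    for t in("board","board_grip","pin","rack","oil_tin","tape","jar"):
        print(t,[(np.round(r["rect"]).tolist(),round(r["conf"],2)) for r in manip.find_in(t,p)])
a=np.hstack([ps[c]["img"] for c in ps]);
E
```

```text
{'clock': 0.0, 'joints': [-1.322, 0.3, 1.522, 0.0, 1.321, -0.067], 'qd': [0.001, 0.001, 0.001, -0.001, -0.001, 0.001], 'effort': [0.0, -53.181, -35.274, 0.071, 0.024, -0.0], 'eef_pos': [170.739, -522.554, 212.872], 'eef_rot': [-3.14, -0.0, 0.316], 'wrist_force': [-0.473, 0.103, 0.258], 'moment': [0.004, 0.036, 0.004], 'finger_gap': 93.966}
scene [[0.09, 0.72, -0.68, 1443.4], [1.0, -0.07, 0.06, -79.69], [-0.01, -0.69, -0.73, 1047.49], [0.0, 0.0, 0.0, 1.0]] 47.58589649492144 248.59002966280738 193.21756601059377 {'shot', 'img', 'pose', 'cy', 'vfov', 'cx'}
board []
board_grip [([161.0, 165.0, 35.0, 86.0], 0.6)]
pin [([173.0, 186.0, 40.0, 65.0], 0.86), ([286.0, 123.0, 44.0, 45.0], 0.85), ([136.0, 149.0, 38.0, 19.0], 0.74)]
rack [([256.0, 164.0, 120.0, 82.0], 0.57)]
oil_tin [([257.0, 234.0, 30.0, 54.0], 0.71)]
tape [([50.0, 200.0, 55.0, 36.0], 0.94)]
jar [([399.0, 177.0, 26.0, 38.0], 0.68), ([156.0, 167.0, 39.0, 84.0], 0.5)]
top [[0.01, -1.0, 0.07, 427.92], [-1.0, -0.01, 0.0, -3.61], [-0.0, -0.07, -1.0, 1333.37], [0.0, 0.0, 0.0, 1.0]] 54.02299414704019 253.51947391082908 186.46619710621508 {'shot', 'img', 'pose', 'cy', 'vfov', 'cx'}
board [([270.0, 126.0, 86.0, 90.0], 0.61)]
board_grip [([302.0, 131.0, 32.0, 74.0], 0.93)]
pin [([169.0, 228.0, 32.0, 62.0], 0.61), ([287.0, 134.0, 32.0, 62.0], 0.6), ([320.0, 247.0, 42.0, 27.0], 0.6)]
rack [([148.0, 135.0, 100.0, 82.0], 0.91), ([303.0, 130.0, 32.0, 74.0], 0.22)]
oil_tin [([232.0, 90.0, 27.0, 28.0], 0.87)]
tape [([375.0, 168.0, 54.0, 23.0], 0.56)]
jar [([90.0, 161.0, 32.0, 21.0], 0.56)]
```

Run:
```python
import cv2,numpy as np
t=cv2.imread("pics/top0.png"); s=cv2.imread("pics/scene0.png")
cv2.imwrite("pics/a.png",cv2.resize(t[70:310,70:440],None,fx=2.16,fy=2.16,interpolation=cv2.INTER_CUBIC))
cv2.imwrite("pics/b.png",cv2.resize(s[100:310,30:440],None,fx=1.95,fy=1.95,interpolation=cv2.INTER_CUBIC))
```

```text
(no output)
```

View pics/a.png

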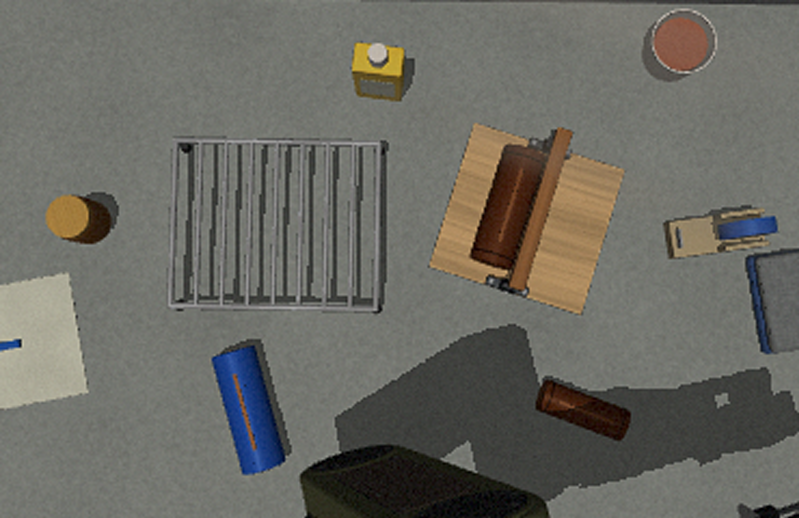

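View pics/b.png

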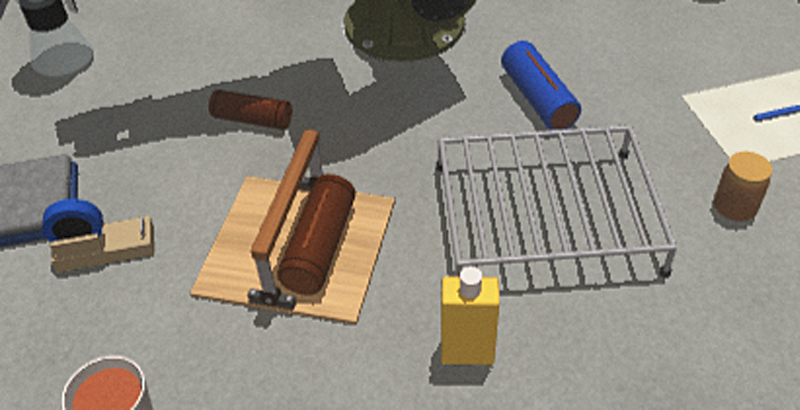

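Run:
```python
from h import *
P={c:manip.camera(c) for c in("top","scene")}
C={}
for c,p in P.items():
    for t in("board","board_grip","pin","rack"):
        for r in manip.silhouettes(t,p)[:3]:
            m=r["pixels"].astype(np.uint8); pts=np.argwhere(m)[:,::-1].astype(np.float32)
            (cx,cy),wh,a=cv2.minAreaRect(pts); b=cv2.boxPoints(((cx,cy),wh,a))
            print(c,t,round(r["conf"],2),np.round((cx,cy,*wh,a),1),"n",len(pts), "corners",np.round(b).tolist())
            if c=="top":
                z={"board":10,"board_grip":140,"pin":45,"rack":70}[t]
                print("   world",[np.round(atz(p,q,z)[:2]).tolist() for q in b],"c",np.round(atz(p,(cx,cy),z),1))
            if (c,t) not in C: C[c,t]=(cx,cy)
# hand-read rail ends and plywood corners from crops
T=lambda u,v:(70+u/2.16,70+v/2.16); S=lambda u,v:(30+u/1.95,100+v/1.95)
for a,b in(((564,132),(265,250)),((518,290),(310,136))):
    print("rail end",np.round(tri([ray(P["top"],T(*a)),ray(P["scene"],S(*b))]),1))
ct=[atz(P["top"],T(*q),10) for q in((475,124),(623,170),(583,314),(430,267))]; cs=[atz(P["scene"],S(*q),10) for q in((358,322),(191,294),(246,177),(395,200))]
for c in(ct,cs): print("board corners",np.round(c).tolist(),"ctr",np.round(np.mean(c,0),1))
for n,(z,a) in {"tin":(180,(377,55)),"tape":(100,(722,232)),"jar":(94,(68,213))}.items(): print(n,np.round(atz(P["top"],T(*a),z)))
```

```text
top board 0.83 [314.8 166.5  74.2  81.2  16.7] n 4122 corners [[268.0, 195.0], [291.0, 117.0], [362.0, 138.0], [339.0, 216.0]]
   world [[486.0, -51.0], [765.0, -131.0], [691.0, -384.0], [414.0, -300.0]] c [ 588.  -216.7   10. ]
top board 0.37 [196.8 173.4 100.1  81.2   1.2] n 2243 corners [[146.0, 213.0], [148.0, 132.0], [248.0, 134.0], [246.0, 215.0]]
   world [[418.0, 375.0], [706.0, 378.0], [702.0, 22.0], [414.0, 24.0]] c [558.9 199.8  10. ]
top board_grip 0.68 [319.2 166.5  10.1  77.3  16.1] n 653 corners [[304.0, 202.0], [325.0, 128.0], [335.0, 131.0], [313.0, 205.0]]
   world [[458.0, -161.0], [697.0, -228.0], [688.0, -260.0], [449.0, -191.0]] c [ 572.4 -209.7  140. ]
top board_grip 0.47 [197.3 173.5  99.2  81.    1.3] n 2635 corners [[147.0, 213.0], [149.0, 132.0], [248.0, 134.0], [246.0, 215.0]]
   world [[419.0, 335.0], [678.0, 337.0], [674.0, 19.0], [415.0, 21.0]] c [545.7 178.1 140. ]
top pin 0.9 [185.  259.4  56.3  20.6  74.1] n 1130 corners [[167.0, 235.0], [187.0, 230.0], [203.0, 284.0], [183.0, 289.0]]
   world [[343.0, 290.0], [363.0, 223.0], [182.0, 167.0], [163.0, 
[... 942 characters left out ...]
 [138.0, 144.0], [180.0, 151.0], [178.0, 167.0]]
scene pin 0.57 [306.5 143.7  52.9  20.9  51.3] n 1015 corners [[282.0, 130.0], [298.0, 116.0], [331.0, 158.0], [315.0, 171.0]]
scene rack 0.85 [315.  203.5  77.  122.   90. ] n 2132 corners [[254.0, 165.0], [376.0, 165.0], [376.0, 242.0], [254.0, 242.0]]
rail end [ 688.5 -245.8  132.9]
rail end [ 452.4 -182.6  120. ]
board corners [[727.0, -128.0, 10.0], [653.0, -371.0, 10.0], [417.0, -305.0, 10.0], [490.0, -56.0, 10.0]] ctr [ 571.9 -215.    10. ]
board corners [[736.0, -124.0, 10.0], [662.0, -372.0, 10.0], [425.0, -302.0, 10.0], [503.0, -54.0, 10.0]] ctr [ 581.6 -213.    10. ]
tin [788.  30. 180.]
tape [ 545. -496.  100.]
jar [563. 503.  94.]
```

Request:
send_rows --series '[[[1,24,-8,0,2],[1,67,-24,0,6],[1,110,-39,0,9],[1,153,-54,0,12],[1,196,-70,0,15],[1,239,-85,0,18],[1,282,-100,0,21],[1,325,-115,0,24],[1,368,-131,0,27],[1,411,-146,0,30]]]'

```text
clock: 2.3
eef_pos: [517.4, -254.9, 213.5]
eef_rot: [3.142, -0.0, -0.21]
wrist_force: [0.3, -0.4, 1.1]
finger_gap: 94.3
```

Run:
```python
from h import *
s=manip.read_state(); print({k:np.round(s[k],3).tolist() for k in("clock","eef_pos","eef_rot","joints","qd")})
T=R.from_euler('xyz',s["eef_rot"]).as_matrix(); print(T.T@(np.array([573,-213,213])-s["eef_pos"]))
```

```text
{'clock': 2.3, 'eef_pos': [517.439, -254.863, 213.549], 'eef_rot': [3.142, -0.0, -0.21], 'joints': [-0.521, 0.36, 1.442, -0.0, 1.34, 1.26], 'qd': [0.746, 0.427, -0.57, -0.001, 0.139, 1.264]}
[ 45.61836486 -52.52130082   0.55359346]
```

Request:
send_rows --series '[[[1,23,-26,0,2],[1,38,-44,0,3.5],[1,46,-53,0,4.1],[1,46,-53,0,4.1],[1,46,-53,0,4.1]]]'

```text
clock: 2.8
eef_pos: [571.5, -214.7, 213.4]
eef_rot: [3.141, 0.0, -0.279]
wrist_force: [-0.4, 0.5, 0.2]
finger_gap: 94.0
```

Run:
```python
from h import *
s=manip.read_state(); p=manip.camera("wrist"); save(p,"w1"); T=wT(p,s); np.savez("w1.npz",T=T)
print({k:np.round(s[k],3).tolist() for k in("clock","eef_pos","eef_rot","qd")}); print(np.round(p["T_tool_cam"],2).tolist(),p["vfov"],p["cx"],p["cy"])
for t in("board_grip","pin"):
    for r in manip.silhouettes(t,p)[:2]:
        m=r["pixels"]; pts=np.argwhere(m)[:,::-1].astype(np.float32); q=cv2.minAreaRect(pts); print(t,r["conf"],len(pts),r["rect"],q)
b=proj(p,np.array([573,-213,140]),T); print("pred",b)
```

```text
{'clock': 2.8, 'eef_pos': [571.496, -214.658, 213.379], 'eef_rot': [3.141, 0.0, -0.279], 'qd': [-0.014, -0.009, 0.006, 0.002, 0.0, 0.003]}
[[0.0, -0.97, -0.23, 67.36], [1.0, 0.0, 0.0, -1.03], [-0.0, -0.23, 0.97, -170.93], [0.0, 0.0, 0.0, 1.0]] 69.13933036263995 251.8380261128284 194.9628188651712
board_grip 0.81 6337 [234.7, 51.1, 33.8, 269.3] ((250.35702514648438, 185.51112365722656), (30.07538414001465, 267.2501525878906), 0.7440592050552368)
pin 0.92 7614 [184.8, 100.9, 52.3, 164.4] ((212.99038696289062, 180.06689453125), (164.4482879638672, 49.5211067199707), 88.72696685791016)
pin 0.63 276 [311.5, 333.3, 66.4, 3.2] ((345.0271301269531, 336.0375671386719), (68.00687408447266, 5.147265911102295), 1.0609116554260254)
pred [250.60195171 203.38488525]
```

View pics/w1.png

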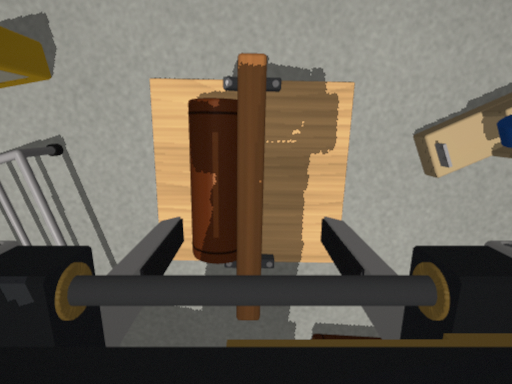

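Run:
```python
from h import *
p=manip.camera("wrist"); s=manip.read_state(); T=wT(p,s); Rt=T[:3,:3]
t=R.from_euler('xyz',s["eef_rot"]).as_matrix(); loc=lambda w:np.round(t.T@(w-s["eef_pos"]),1)
a=atz(p,(253,55),140,T);b=atz(p,(248.5,320),140,T); print("rail ends",a,b,np.linalg.norm(a-b),"yaw",np.arctan2(*(a-b)[1::-1]),"mid",(a+b)/2,loc((a+b)/2))
c,d=atz(p,(152,80),10,T),atz(p,(354,83),10,T); print("far edge",c,d,np.linalg.norm(c-d),"board yaw",np.arctan2(*(c-d)[1::-1])-np.pi/2,"mid local",loc((c+d)/2))
for u in(189,236,268): print(loc(atz(p,(u,185),45 if u==189 else 140,T)))
# pin: left tangent ray at row 180, radius 35 at height 45
f=K(p); o=T[:3,3]; yaxis=-t[:,1]
def pin_y(u,v,z=45,sgn=1):
    o,dv=ray(p,(u,v),T); y=lambda w:yaxis@(w-s["eef_pos"]); k=dv@yaxis; kz=dv[2]; q=o+dv*(z-o[2])/kz
    return y(q)-sgn*35*np.hypot(k,kz)/abs(kz)   # centre in +y of tool-neg-y frame
print("pin y rel tcp (board +y):",pin_y(188,120),pin_y(189,180),pin_y(193,240), "board edges",[loc(atz(p,(u,170),10,T))[1] for u in(154,349)])
```

```text
rail ends [ 691.43830108 -249.3317528   140.        ] [ 456.19257012 -177.23382514  140.        ] 246.0460629802187 yaw -0.2973903801933047 mid [ 573.8154356  -213.28278897  140.        ] [ 1.8 -2.1 73.7]
far edge [ 727.97301176 -128.22745549   10.        ] [ 654.29011826 -371.85098704   10.        ] 254.52228570512793 board yaw -0.2936990577678722 mid local [124.7   0.7 203.7]
[ -1.2 -78.9 168.7]
[ 18.  -15.1  73.7]
[18.  13.6 73.7]
pin y rel tcp (board +y): 40.22089082672137 42.71112161125042 41.64623999655393 board edges [np.float64(-133.3), np.float64(130.7)]
```

Request:
send_rows --series '[[[1,2,-1,5,0.9],[1,2,-1,15,0.9],[1,2,-1,28,0.9],[1,2,-1,41,0.9],[1,2,-1,54,0.9],[1,2,-1,67,0.9],[1,2,-1,79,0.9],[1,2,-1,88,0.9],[1,2,-1,94,0.9],[1,2,-1,94,0.9]]]'

```text
clock: 4.0
eef_pos: [574.1, -213.5, 118.7]
eef_rot: [-3.141, 0.001, -0.295]
wrist_force: [0.5, -0.4, 0.6]
finger_gap: 94.1
```

Run:
```python
from h import *
s=manip.read_state(); p=manip.camera("wrist"); save(p,"w2"); T=wT(p,s)
print({k:np.round(s[k],3).tolist() for k in("clock","eef_pos","eef_rot","wrist_force")})
for t in("board_grip","pin"):
    for r in manip.silhouettes(t,p)[:1]:
        m=r["pixels"]
        for v in(80,120,160,200):
            c=np.flatnonzero(m[v]); print(t,round(r["conf"],2),v,(c.min(),c.max()) if len(c) else None)
```

```text
{'clock': 4.0, 'eef_pos': [574.076, -213.506, 118.674], 'eef_rot': [-3.141, 0.001, -0.295], 'wrist_force': [0.511, -0.366, 0.604]}
board_grip 0.77 80 (np.int64(228), np.int64(275))
board_grip 0.77 120 (np.int64(229), np.int64(273))
board_grip 0.77 160 (np.int64(230), np.int64(273))
board_grip 0.77 200 (np.int64(230), np.int64(272))
pin 0.86 80 None
pin 0.86 120 (np.int64(164), np.int64(228))
pin 0.86 160 (np.int64(166), np.int64(229))
pin 0.86 200 (np.int64(169), np.int64(230))
```

View pics/w2.png

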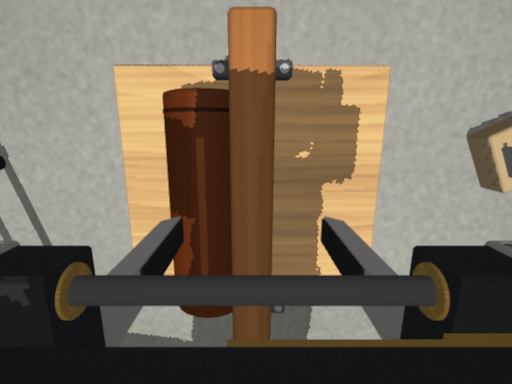

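Add to h.py:
```python
def piny(name=None,rows=(110,140,170,200)):
    """pin axis offset along board +y (= -tool y) from the TCP, mm, from both silhouette edges"""
    s=manip.read_state(); p=manip.camera("wrist")
    if name: save(p,name)
    f=K(p); Tc=p["T_tool_cam"]; o=Tc[:3,3]; D=74-o[2]; out=[]
    rs=manip.silhouettes("pin",p); bg=manip.silhouettes("board_grip",p)
    rs=[r for r in rs if r["pixels"].sum()>3000 and r["rect"][1]<200]
    g=bg[0]["pixels"] if bg else np.zeros((384,512),bool)
    for v in rows:
        def e(u,sg):
            d=Tc[:3,:3]@np.array([(u-p["cx"])/f,(v-p["cy"])/f,1]); k=d[1]/d[2]
            return -(o[1]+k*D-sg*35*np.hypot(1,k))
        m=np.zeros(512,bool)
        for r in rs: m|=r["pixels"][v]
        c=np.flatnonzero(m)
        if not len(c): continue
        gc=np.flatnonzero(g[v]); L,Rr=c.min()-.5,c.max()+.5
        row=[v,L,Rr,None,None]
        if not len(gc) or L<gc.min()-3: row[3]=round(e(L,-1),1)
        if not len(gc) or Rr>gc.max()+3: row[4]=round(e(Rr,1),1)
        out.append(row)
    print("t",s["clock"],"tcp",np.round(s["eef_pos"],1),"rot",np.round(s["eef_rot"],3),"F",np.round(s["wrist_force"],1),"gap",round(s["finger_gap"],1))
    for r in out: print(*r)
    l=[r[3] for r in out if r[3] is not None]; q=[r[4] for r in out if r[4] is not None]
    print("pin y: left edge",np.round(np.mean(l),1) if l else None,"right edge",np.round(np.mean(q),1) if q else None)
```

```text
(no output)
```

Request:
send_rows --series '[[[0.6,0,0,0,0],[0.4,0,0,0,0],[0.3,0,0,0,0],[0.2,0,0,0,0],[0.1,0,0,0,0],[0.1,0,0,0,0],[0.1,0,0,0,0],[0.1,0,0,0,0]]]' --newtons 50

```text
clock: 4.95
eef_pos: [574.3, -213.6, 119.4]
eef_rot: [-3.142, 0.0, -0.295]
wrist_force: [0.1, 0.8, 0.4]
finger_gap: 33.5
```

```bash
python3 -c "
from h import *
piny('w3')"
```

```text
t 4.95 tcp [ 574.3 -213.6  119.4] rot [-3.142  0.    -0.295] F [0.1 0.8 0.4] gap 33.5
110 162.5 228.5 39.6 None
140 164.5 229.5 39.7 None
170 166.5 229.5 39.8 None
200 168.5 230.5 39.9 None
pin y: left edge 39.8 right edge None
```

Request:
send_rows --series '[[[0,0,0,0,0],[0,0,0,0,0],[0,0,0,0,0],[0,0,0,0,0],[0,0,0,0,0]]]'

```text
clock: 5.6
eef_pos: [574.3, -213.5, 119.5]
eef_rot: [-3.142, -0.0, -0.295]
wrist_force: [-0.2, 1.2, 0.1]
finger_gap: 23.9
```

Request:
send_rows --series '[[[0,0,-6,0,0],[0,0,-18,0,0],[0,0,-27,0,0],[0,0,-30,0,0],[0,0,-30,0,0],[0,0,-30,0,0],[0,0,-30,0,0]]]'

```text
clock: 6.3
eef_pos: [583.1, -184.6, 119.4]
eef_rot: [-3.141, 0.0, -0.295]
wrist_force: [0.4, 1.5, -0.0]
finger_gap: 23.8
```

```bash
python3 -c "
from h import *
piny('w4')"
```

```text
t 6.3 tcp [ 583.1 -184.6  119.4] rot [-3.141  0.    -0.295] F [ 0.4  1.5 -0. ] gap 23.8
110 177.5 228.5 27.4 None
140 179.5 229.5 27.2 None
170 181.5 229.5 27.0 None
200 181.5 230.5 28.6 None
pin y: left edge 27.6 right edge None
```

View pics/w4.png

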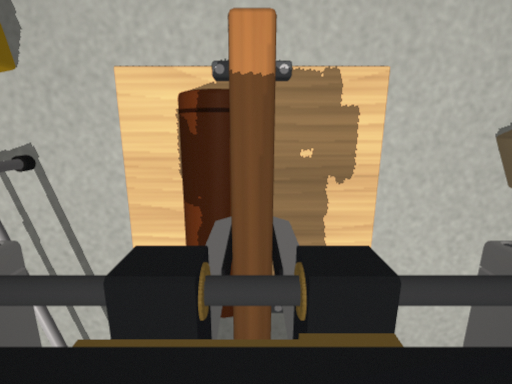

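Request:
send_rows --series '[[[0,0,0.2,0,0],[0,0,0.9,0,0],[0,0,2,0,0],[0,0,3.6,0,0],[0,0,5.6,0,0],[0,0,8.1,0,0],[0,0,11,0,0],[0,0,14.4,0,0],[0,0,18.2,0,0],[0,0,22.5,0,0]]]'

```text
clock: 7.45
eef_pos: [576.6, -206.1, 119.5]
eef_rot: [-3.141, -0.0, -0.295]
wrist_force: [2.0, 4.8, 0.7]
finger_gap: 24.0
```

Request:
send_rows --series '[[[0,0,4.3,0,0],[0,0,8.1,0,0],[0,0,11.5,0,0],[0,0,14.4,0,0],[0,0,16.9,0,0],[0,0,18.9,0,0],[0,0,20.5,0,0],[0,0,21.6,0,0],[0,0,22.3,0,0],[0,0,22.5,0,0]]]'

```text
clock: 8.45
eef_pos: [570.0, -227.6, 119.4]
eef_rot: [-3.141, 0.0, -0.295]
wrist_force: [1.3, 4.5, 0.5]
finger_gap: 23.4
```

```bash
python3 -c "
from h import *
piny('w5')"
```

```text
t 8.45 tcp [ 570.  -227.6  119.4] rot [-3.141  0.    -0.295] F [1.3 4.5 0.5] gap 23.4
110 176.5 227.5 28.2 None
140 178.5 229.5 28.1 None
170 180.5 229.5 27.9 None
200 182.5 230.5 27.7 None
pin y: left edge 28.0 right edge None
```

Request:
send_rows --series '[[[0,0,-14,0,0],[0,0,-34,0,0],[0,0,-46,0,0],[0,0,-46,0,0],[0,0,-46,0,0],[0,0,-46,0,0],[0,0,-46,0,0]]]'

```text
clock: 9.3
eef_pos: [583.4, -183.7, 119.4]
eef_rot: [-3.14, 0.0, -0.295]
wrist_force: [1.5, 5.6, 0.1]
finger_gap: 23.6
```

```bash
python3 -c "
from h import *
piny('w6')"
```

```text
t 9.3 tcp [ 583.4 -183.7  119.4] rot [-3.14   0.    -0.295] F [1.5 5.6 0.1] gap 23.6
110 203.5 288.5 6.2 5.3
140 205.5 286.5 5.5 6.3
170 206.5 285.5 5.6 6.4
200 207.5 284.5 5.7 6.5
pin y: left edge 5.7 right edge 6.1
```

```bash
python3 -c "
from h import *
for n in('w2','w3','w4','w5','w6'):
    im=cv2.imread('pics/'+n+'.png').astype(int)
    m=(im[:,:,2]-im[:,:,0])>35
    print(n,[(np.flatnonzero(m[v])[0],np.flatnonzero(m[v])[-1]) for v in(85,120,160,200)])
s=manip.read_state(); print(np.round(s['moment'],3),np.round(s['wrist_force'],2),s['clock'])
"
```

```text
w2 [(np.int64(115), np.int64(388)), (np.int64(119), np.int64(385)), (np.int64(123), np.int64(504)), (np.int64(127), np.int64(376))]
w3 [(np.int64(115), np.int64(388)), (np.int64(119), np.int64(384)), (np.int64(123), np.int64(503)), (np.int64(127), np.int64(376))]
w4 [(np.int64(115), np.int64(388)), (np.int64(119), np.int64(384)), (np.int64(123), np.int64(380)), (np.int64(128), np.int64(376))]
w5 [(np.int64(115), np.int64(388)), (np.int64(119), np.int64(511)), (np.int64(123), np.int64(511)), (np.int64(127), np.int64(375))]
w6 [(np.int64(115), np.int64(387)), (np.int64(119), np.int64(384)), (np.int64(123), np.int64(379)), (np.int64(127), np.int64(375))]
[ 1.396 -0.352  0.033] [ 1.18  3.87 -0.27] 9.45
```

Request:
send_rows --series '[[[0,0,0,-1,0],[0,0,0,-3,0],[0,0,0,-5,0],[0,0,0,-7,0],[0,0,0,-9,0],[0,0,0,-11,0]]]'

```text
clock: 10.05
eef_pos: [583.3, -184.0, 130.6]
eef_rot: [3.142, 0.0, -0.295]
wrist_force: [-0.8, 0.3, -7.9]
finger_gap: 23.5
```

```bash
python3 -c "
from h import *
piny('w7')"
```

```text
t 10.05 tcp [ 583.3 -184.   130.6] rot [ 3.142  0.    -0.295] F [-0.8  0.3 -7.9] gap 23.5
110 204.5 287.5 5.4 6.2
140 206.5 286.5 4.6 6.3
170 206.5 285.5 5.6 6.4
200 207.5 283.5 5.7 7.4
pin y: left edge 5.3 right edge 6.6
```

Request:
send_rows --series '[[[0,0,0,-2,0],[0,0,0,-6,0],[0,0,0,-12,0],[0,0,0,-19,0],[0,0,0,-26,0],[0,0,0,-33,0],[0,0,0,-40,0],[0,0,0,-46,0],[0,0,0,-50,0],[0,0,0,-52,0]]]'

```text
clock: 11.2
eef_pos: [583.4, -184.0, 182.9]
eef_rot: [3.142, -0.0, -0.295]
wrist_force: [0.2, -0.5, -8.3]
finger_gap: 23.4
```

```bash
python3 -c "
from h import *
piny('w8')"
```

```text
t 11.2 tcp [ 583.4 -184.   182.9] rot [ 3.142 -0.    -0.295] F [ 0.2 -0.5 -8.3] gap 23.4
110 205.5 287.5 4.5 6.2
140 206.5 286.5 4.6 6.3
170 208.5 285.5 3.8 6.4
200 207.5 284.5 5.7 6.5
pin y: left edge 4.6 right edge 6.4
```

Request:
send_rows --series '[[[0,0,0,-1,-0.4],[0,0,0,-4,-1.5],[0,0,0,-8,-3.2],[0,0,0,-13,-5.4],[0,0,0,-19,-7.7],[0,0,0,-25,-10],[0,0,0,-31,-12.4],[0,0,0,-36,-14.6],[0,0,0,-39,-16.1],[0,0,0,-41,-17]]]'

```text
clock: 12.35
eef_pos: [583.3, -183.9, 223.8]
eef_rot: [3.142, -0.0, 0.003]
wrist_force: [0.2, 0.6, -8.0]
finger_gap: 23.7
```

```bash
python3 -c "
from h import *
piny('w9')
p=manip.camera('scene')
for r in manip.silhouettes('rack',p)[:1]:
    c=np.argwhere(r['pixels'])[:,::-1]; q=cv2.approxPolyDP(cv2.convexHull(c.astype(np.int32)),6,True)[:,0]
    for u in q: print(u,np.round(atz(p,u,70)),np.round(atz(p,u,0)))
"
```

```text
t 12.35 tcp [ 583.3 -183.9  223.8] rot [ 3.142e+00 -0.000e+00  3.000e-03] F [ 0.2  0.6 -8. ] gap 23.7
110 204.5 288.5 5.3 5.2
140 205.5 286.5 5.4 6.2
170 206.5 285.5 5.5 6.3
200 207.5 284.5 5.6 6.4
pin y: left edge 5.4 right edge 6.0
[373 241] [741. 324.  70.] [691. 353.   0.]
[263 241] [711.  19.  70.] [658.  26.   0.]
[255 172] [432.  25.  70.] [359.  33.   0.]
[353 165] [432. 348.  70.] [359. 379.   0.]
[376 223] [679. 351.  70.] [624. 382.   0.]
```

```bash
python3 -c "
T=7.
f=lambda t:(2*(t/T)**2 if t<T/2 else 1-2*(1-t/T)**2)
for c in range(7):
    b=f(c); print([[0,round(-31*(f(c+k/10)-b),1),round(-374*(f(c+k/10)-b),1),0,0] for k in range(1,11)])
"
```

```text
[[0, -0.0, -0.2, 0, 0], [0, -0.1, -0.6, 0, 0], [0, -0.1, -1.4, 0, 0], [0, -0.2, -2.4, 0, 0], [0, -0.3, -3.8, 0, 0], [0, -0.5, -5.5, 0, 0], [0, -0.6, -7.5, 0, 0], [0, -0.8, -9.8, 0, 0], [0, -1.0, -12.4, 0, 0], [0, -1.3, -15.3, 0, 0]]
[[0, -0.3, -3.2, 0, 0], [0, -0.6, -6.7, 0, 0], [0, -0.9, -10.5, 0, 0], [0, -1.2, -14.7, 0, 0], [0, -1.6, -19.1, 0, 0], [0, -2.0, -23.8, 0, 0], [0, -2.4, -28.9, 0, 0], [0, -2.8, -34.2, 0, 0], [0, -3.3, -39.8, 0, 0], [0, -3.8, -45.8, 0, 0]]
[[0, -0.5, -6.3, 0, 0], [0, -1.1, -12.8, 0, 0], [0, -1.6, -19.7, 0, 0], [0, -2.2, -26.9, 0, 0], [0, -2.8, -34.3, 0, 0], [0, -3.5, -42.1, 0, 0], [0, -4.2, -50.2, 0, 0], [0, -4.9, -58.6, 0, 0], [0, -5.6, -67.3, 0, 0], [0, -6.3, -76.3, 0, 0]]
[[0, -0.8, -9.3, 0, 0], [0, -1.6, -18.9, 0, 0], [0, -2.4, -28.9, 0, 0], [0, -3.2, -39.1, 0, 0], [0, -4.1, -49.6, 0, 0], [0, -5.0, -60.1, 0, 0], [0, -5.8, -70.4, 0, 0], [0, -6.7, -80.3, 0, 0], [0, -7.5, -89.9, 0, 0], [0, -8.2, -99.2, 0, 0]]
[[0, -0.7, -9.0, 0, 0], [0, -1.5, -17.7, 0, 0], [0, -2.2, -26.1, 0, 0], [0, -2.8, -34.2, 0, 0], [0, -3.5, -42.0, 0, 0], [0, -4.1, -49.5, 0, 0], [0, -4.7, -56.6, 0, 0], [0, -5.3, -63.5, 0, 0], [0, -5.8, -70.1, 0, 0], [0, -6.3, -76.3, 0, 0]]
[[0, -0.5, -6.0, 0, 0], [0, -1.0, -11.6, 0, 0], [0, -1.4, -16.9, 0, 0], [0, -1.8, -22.0, 0, 0], [0, -2.2, -26.7, 0, 0], [0, -2.6, -31.1, 0, 0], [0, -2.9, -35.3, 0, 0], [0, -3.2, -39.1, 0, 0], [0, -3.5, -42.6, 0, 0], [0, -3.8, -45.8, 0, 0]]
[[0, -0.2, -2.9, 0, 0], [0, -0.5, -5.5, 0, 0], [0, -0.6, -7.8, 0, 0], [0, -0.8, -9.8, 0, 0], [0, -0.9, -11.4, 0, 0], [0, -1.1, -12.8, 0, 0], [0, -1.2, -13.9, 0, 0], [0, -1.2, -14.7, 0, 0], [0, -1.3, -15.1, 0, 0], [0, -1.3, -15.3, 0, 0]]
```

Request:
send_rows --series '[[[0,0,-0.2,0,0],[0,-0.1,-0.6,0,0],[0,-0.1,-1.4,0,0],[0,-0.2,-2.4,0,0],[0,-0.3,-3.8,0,0],[0,-0.5,-5.5,0,0],[0,-0.6,-7.5,0,0],[0,-0.8,-9.8,0,0],[0,-1.0,-12.4,0,0],[0,-1.3,-15.3,0,0]]]'

```text
clock: 13.6
eef_pos: [582.0, -168.4, 223.4]
eef_rot: [-3.142, -0.0, 0.002]
wrist_force: [-0.3, 0.4, -7.8]
finger_gap: 23.6
```

Request:
send_rows --series '[[[0,-0.3,-3.2,0,0],[0,-0.6,-6.7,0,0],[0,-0.9,-10.5,0,0],[0,-1.2,-14.7,0,0],[0,-1.6,-19.1,0,0],[0,-2.0,-23.8,0,0],[0,-2.4,-28.9,0,0],[0,-2.8,-34.2,0,0],[0,-3.3,-39.8,0,0],[0,-3.8,-45.8,0,0]]]'

```text
clock: 14.6
eef_pos: [578.0, -122.4, 223.5]
eef_rot: [-3.142, 0.0, 0.002]
wrist_force: [-0.2, -0.2, -8.8]
finger_gap: 23.5
```

Request:
send_rows --series '[[[0,-0.5,-6.3,0,0],[0,-1.1,-12.8,0,0],[0,-1.6,-19.7,0,0],[0,-2.2,-26.9,0,0],[0,-2.8,-34.3,0,0],[0,-3.5,-42.1,0,0],[0,-4.2,-50.2,0,0],[0,-4.9,-58.6,0,0],[0,-5.6,-67.3,0,0],[0,-6.3,-76.3,0,0]]]'

```text
clock: 15.6
eef_pos: [571.6, -45.8, 223.5]
eef_rot: [-3.142, -0.0, 0.002]
wrist_force: [0.6, 0.6, -7.7]
finger_gap: 23.5
```

Request:
send_rows --series '[[[0,-0.8,-9.3,0,0],[0,-1.6,-18.9,0,0],[0,-2.4,-28.9,0,0],[0,-3.2,-39.1,0,0],[0,-4.1,-49.6,0,0],[0,-5.0,-60.1,0,0],[0,-5.8,-70.4,0,0],[0,-6.7,-80.3,0,0],[0,-7.5,-89.9,0,0],[0,-8.2,-99.2,0,0]]]'

```text
clock: 16.6
eef_pos: [563.2, 53.4, 223.4]
eef_rot: [3.142, 0.0, 0.002]
wrist_force: [-0.1, 0.2, -8.8]
finger_gap: 23.7
```

Request:
send_rows --series '[[[0,-0.7,-9.0,0,0],[0,-1.5,-17.7,0,0],[0,-2.2,-26.1,0,0],[0,-2.8,-34.2,0,0],[0,-3.5,-42.0,0,0],[0,-4.1,-49.5,0,0],[0,-4.7,-56.6,0,0],[0,-5.3,-63.5,0,0],[0,-5.8,-70.1,0,0],[0,-6.3,-76.3,0,0]]]'

```text
clock: 17.6
eef_pos: [556.8, 129.5, 223.4]
eef_rot: [-3.142, 0.0, 0.002]
wrist_force: [0.3, -0.7, -8.6]
finger_gap: 23.4
```

Request:
send_rows --series '[[[0,-0.5,-6.0,0,0],[0,-1.0,-11.6,0,0],[0,-1.4,-16.9,0,0],[0,-1.8,-22.0,0,0],[0,-2.2,-26.7,0,0],[0,-2.6,-31.1,0,0],[0,-2.9,-35.3,0,0],[0,-3.2,-39.1,0,0],[0,-3.5,-42.6,0,0],[0,-3.8,-45.8,0,0]]]'

```text
clock: 18.6
eef_pos: [553.0, 175.0, 223.4]
eef_rot: [3.142, 0.0, 0.002]
wrist_force: [-0.0, -0.2, -8.2]
finger_gap: 23.9
```

Request:
send_rows --series '[[[0,-0.2,-2.9,0,0],[0,-0.5,-5.5,0,0],[0,-0.6,-7.8,0,0],[0,-0.8,-9.8,0,0],[0,-0.9,-11.4,0,0],[0,-1.1,-12.8,0,0],[0,-1.2,-13.9,0,0],[0,-1.2,-14.7,0,0],[0,-1.3,-15.1,0,0],[0,-1.3,-15.3,0,0]]]'

```text
clock: 19.6
eef_pos: [551.7, 190.0, 223.5]
eef_rot: [-3.142, 0.0, 0.002]
wrist_force: [-0.2, 0.3, -7.9]
finger_gap: 23.8
```

```bash
python3 -c "
from h import *
piny('w10')"
```

```text
t 19.6 tcp [551.7 190.  223.5] rot [-3.142e+00  0.000e+00  2.000e-03] F [-0.2  0.3 -7.9] gap 23.8
110 204.5 288.5 5.3 5.2
140 206.5 286.5 4.5 6.2
170 206.5 285.5 5.5 6.3
200 208.5 285.5 4.7 5.5
pin y: left edge 5.0 right edge 5.8
```

View pics/w10.png

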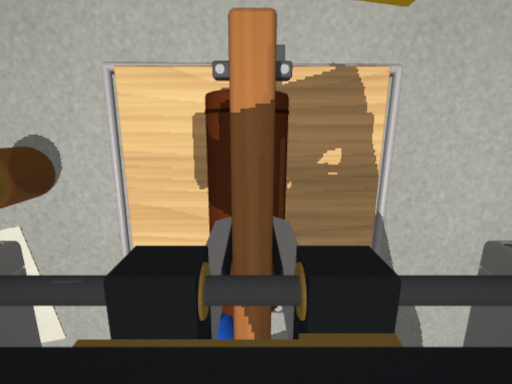

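```bash
python3 -c "
from h import *
s=manip.read_state(); p=manip.camera('wrist'); T=wT(p,s)
for uv in((105,66),(400,68),(126,250),(377,250)): print(uv,np.round(atz(p,uv,67,T),1))
print('board far edge',np.round(atz(p,(115,66),s['eef_pos'][2]-109,T),1),np.round(atz(p,(390,66),s['eef_pos'][2]-109,T),1))
"
```

```text
(105, 66) [684.8 350.7  67. ]
(400, 68) [683.5  29.6  67. ]
(126, 250) [468.9 350.1  67. ]
(377, 250) [469.5  31.8  67. ]
board far edge [675.3 318.3 114.4] [675.9  62.5 114.4]
```

Request:
send_rows --series '[[[0,0,0,0,0],[0,0,0,0,0],[0,0,0,0,0],[0,0,0,0,0],[0,0,0,0,0],[0,0,0,0,0],[0,0,0,0,0],[0,0,0,0,0],[0,0,0,0,0],[0,0,0,0,0]]]'

```text
clock: 20.8
eef_pos: [551.7, 190.0, 223.5]
eef_rot: [-3.142, -0.0, 0.002]
wrist_force: [0.4, 0.9, -7.7]
finger_gap: 23.6
```

Request:
send_rows --series '[[[0,0,0,0,0],[0,0,0,0,0],[0,0,0,0,0],[0,0,0,0,0],[0,0,0,0,0],[0,0,0,0,0],[0,0,0,0,0],[0,0,0,0,0],[0,0,0,0,0],[0,0,0,0,0]]]'

```text
clock: 21.8
eef_pos: [551.7, 190.0, 223.5]
eef_rot: [3.142, -0.0, 0.002]
wrist_force: [-0.1, 0.2, -7.6]
finger_gap: 23.6
```

Request:
send_rows --series '[[[0,0,0,0,0],[0,0,0,0,0],[0,0,0,0,0],[0,0,0,0,0],[0,0,0,0,0],[0,0,0,0,0],[0,0,0,0,0],[0,0,0,0,0],[0,0,0,0,0],[0,0,0,0,0]]]'

```text
clock: 22.8
eef_pos: [551.7, 190.0, 223.5]
eef_rot: [3.142, -0.0, 0.002]
wrist_force: [-0.0, 0.1, -8.0]
finger_gap: 23.8
```

Request:
send_rows --series '[[[0,0,0,0,0],[0,0,0,0,0],[0,0,0,0,0],[0,0,0,0,0],[0,0,0,0,0],[0,0,0,0,0],[0,0,0,0,0],[0,0,0,0,0]]]'

```text
clock: 23.6
eef_pos: [551.7, 190.0, 223.5]
eef_rot: [-3.142, -0.0, 0.002]
wrist_force: [0.8, 0.8, -8.8]
finger_gap: 23.3
```

```bash
python3 -c "
from h import *
piny('w11')"
```

```text
t 23.6 tcp [551.7 190.  223.5] rot [-3.142e+00 -0.000e+00  2.000e-03] F [ 0.8  0.8 -8.8] gap 23.3
110 204.5 288.5 5.3 5.2
140 205.5 286.5 5.4 6.2
170 207.5 284.5 4.6 7.2
200 207.5 284.5 5.6 6.4
pin y: left edge 5.2 right edge 6.2
```

Request:
send_rows --series '[[[0,0,0,2,0],[0,0,0,5,0],[0,0,0,9,0],[0,0,0,13,0],[0,0,0,17,0],[0,0,0,21,0],[0,0,0,25,0],[0,0,0,28,0],[0,0,0,29.5,0],[0,0,0,30,0]]]'

```text
clock: 24.75
eef_pos: [551.7, 190.0, 193.3]
eef_rot: [3.142, 0.0, 0.002]
wrist_force: [0.5, 0.4, -8.0]
finger_gap: 23.4
```

Request:
send_rows --series '[[[0,0,0,0.5,0],[0,0,0,1,0],[0,0,0,1.5,0],[0,0,0,2,0],[0,0,0,2.5,0],[0,0,0,3,0],[0,0,0,3.5,0],[0,0,0,3.5,0]]]'

```text
clock: 25.55
eef_pos: [551.7, 190.0, 189.9]
eef_rot: [3.142, 0.0, 0.002]
wrist_force: [-1.1, 0.9, -8.5]
finger_gap: 23.5
```

```bash
python3 -c "
from h import *
piny('w12')"
```

```text
t 25.55 tcp [551.7 190.  189.9] rot [3.142e+00 0.000e+00 2.000e-03] F [-1.1  0.9 -8.5] gap 23.5
110 88.5 413.5 98.3 -95.3
140 92.5 409.5 98.2 -95.2
170 96.5 404.5 98.1 -94.3
200 100.5 401.5 98.0 -95.1
pin y: left edge 98.2 right edge -95.0
```

Request:
send_rows --series '[[[0,0,0,0.3,0],[0,0,0,0.6,0],[0,0,0,0.9,0],[0,0,0,1.2,0],[0,0,0,1.2,0]]]'

```text
clock: 26.2
eef_pos: [551.8, 190.1, 189.4]
eef_rot: [-3.141, -0.001, 0.002]
wrist_force: [-3.2, -0.8, 2.2]
finger_gap: 23.8
```

```bash
sed -i 's/r\["pixels"\].sum()>3000 and/15000>r["pixels"].sum()>3000 and r["rect"][2]<150 and/' h.py; python3 -c "
from h import *
piny('w13')"
```

```text
t 26.2 tcp [551.8 190.1 189.4] rot [-3.141e+00 -1.000e-03  2.000e-03] F [-3.2 -0.8  2.2] gap 23.8
110 204.5 288.5 5.3 5.2
140 205.5 286.5 5.4 6.2
170 207.5 284.5 4.6 7.2
200 207.5 284.5 5.6 6.4
pin y: left edge 5.2 right edge 6.2
```

Request:
send_rows --series '[[[0.28,0,0,0,0],[0.32,0,0,0,0],[0.4,0,0,0,0],[0.5,0,0,0,0],[0.6,0,0,0,0],[0.7,0,0,0,0],[0.7,0,0,0,0],[0.7,0,0,0,0]]]'

```text
clock: 27.15
eef_pos: [551.7, 190.0, 188.7]
eef_rot: [3.142, -0.0, 0.002]
wrist_force: [-0.6, -0.4, -0.1]
finger_gap: 65.2
```

```bash
python3 -c "
from h import *
piny('w14')"
```

```text
t 27.15 tcp [551.7 190.  188.7] rot [ 3.142e+00 -0.000e+00  2.000e-03] F [-0.6 -0.4 -0.1] gap 65.2
110 203.5 287.5 6.1 6.1
140 205.5 286.5 5.4 6.2
170 206.5 285.5 5.5 6.3
200 207.5 284.5 5.6 6.4
pin y: left edge 5.6 right edge 6.2
```

Released, pin unmoved at about 6 mm. Rising straight up, clear of the rail.

Request:
send_rows --series '[[[0.7,0,0,-4,0],[0.7,0,0,-12,0],[0.7,0,0,-24,0],[0.7,0,0,-38,0],[0.7,0,0,-52,0],[0.7,0,0,-66,0],[0.7,0,0,-80,0],[0.7,0,0,-92,0],[0.7,0,0,-98,0],[0.7,0,0,-100,0]]]'

```text
clock: 28.3
eef_pos: [551.8, 190.1, 289.4]
eef_rot: [-3.141, -0.001, 0.002]
wrist_force: [0.1, 0.3, -0.1]
finger_gap: 65.7
```

Run:
```python
from h import *
s=manip.read_state(); p=manip.camera("wrist"); save(p,"w15"); T=wT(p,s); print(s["clock"],s["eef_pos"],np.round(s["wrist_force"],1))
q=manip.camera("scene")
cv2.imwrite("pics/fin.png",np.hstack([cv2.resize(p["img"],(400,300)),cv2.resize(q["img"][100:304,200:472],(400,300))])[:,:,::-1])
im=p["img"].astype(int); m=((im[:,:,0]-im[:,:,2])>35)
for v in(110,150,190):
    c=np.flatnonzero(m[v,100:400])+100; print(v,c[0],c[-1],np.round(atz(p,(c[0],v),80,T)),np.round(atz(p,(c[-1],v),80,T)))
```

```text
28.3 [551.79630308 190.06591716 289.41657733] [ 0.1  0.3 -0.1]
110 153 350 [642. 320.  80.] [643.  63.  80.]
150 156 347 [591. 320.  80.] [591.  62.  80.]
190 160 343 [535. 319.  80.] [536.  63.  80.]
```

View pics/fin.png

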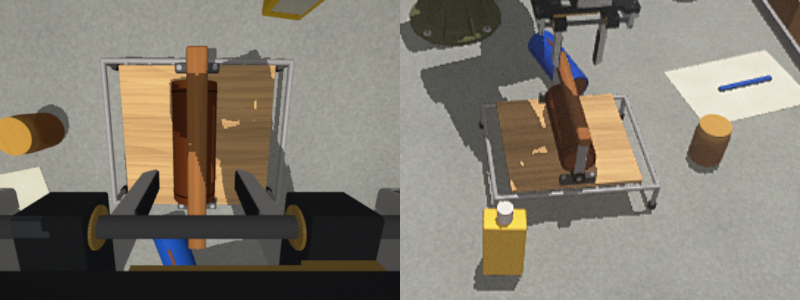

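```bash
python3 -c "
from cell import manip
print(manip.sign_off())"
```

```text
the job is handed in; nothing more can be done
None
```

The board is on the rack with the pin resting near its middle. I let go and handed the job in at about 28 s of the 64 s allowed; the hand-in reports no verdict.

**What I did**
- The pin first lay about 40 mm off the board's centre line, too far to stay put once lifted. I gripped the bail and slid the board on the table with two quick steps and a slow return, which brought the pin to about 6 mm.
- I lifted the board, squared it to the rack, carried it over in a slow 7 s glide and held it about 34 mm above the bars for about 4 s. I then lowered it, with about 10 N on the bars, and opened and withdrew straight up.

**Last checks**
- **Pin:** it read 5–6 mm off the centre line after the lift, carry, hold, set-down and release.
- **Board:** its centre was within about 2 mm of the rack's middle across y. Along x it was within about 1–3 mm, measured just before lowering. It was square to about 0.005 rad.
- **Force:** the wrist force was about zero after letting go.
- **Other objects:** the tin and jar look undisturbed in the final picture. The tape dispenser was not in that picture, but nothing went near it.

**Disagreements**
- One pin reading during the lowering (98 / -95 mm) was wrong: the network had outlined something far wider than the pin. The next reading was back to normal.
- The two fixed cameras differed by about 10–15 mm on the board's and rack's x positions. I used the top camera's values, which the wrist camera's close views confirmed to about 3 mm.

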